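Stock a parts drawer and press its label holder home behind the lip

TASK

Put the loose steel bolt that lies on the bench into the parts drawer that stands open. Then take the wide one of the two label holders out of the black stand, slide it down behind the lip on the drawer's front, and press it down against the spring until it is fully home on the slot's floor. Finish with the gripper still on the holder, keeping it pressed home, and leave the narrow holder, the tape measure and the wing nut where they are.

Things in the scene. Friction and masses are not known exactly. Their poses are not given: they have to be found in the camera images.
- parts_drawer: Low grey case with an aluminium drawer standing open toward the robot, fixed. Origin under its middle; x from drawer front to case, y along the front. Case x 24 to 62 mm, 114 mm wide, top z 68 mm. Drawer front wall x -70 to -66 mm, 110 mm wide, top z 56 mm; sides' inner faces at y +-48 mm, top z 50 mm. Low pull flange out to x -90 mm, below z 12 mm.
- drawer (a point): Centre of the open part of the drawer, on its inner floor (z 8 mm above the bench); axes as parts_drawer. The opening from above runs x -44 to +46 mm and y -48 to +48 mm from here; further back the drawer runs on under the case to x +76 mm.
- slot (a point): Centre of the label slot's floor on the drawer's front, 24 mm above the bench; axes as parts_drawer. Slot 7.5 mm wide (x), 66 mm long (y), open at the top. Behind it (+x) the drawer front rises 32 mm above this floor; before it (-x) the lip rises 26 mm and its mouth flares outward about 6 mm up to 32 mm.
- spring_clip (a joint): Spring clip in the middle 32 mm of the slot: a bar that stands 10 mm above the slot's floor at 0 and is pushed straight down, m; 0.010 = level with the floor, its stop. Spring: about 4 N to start, 11 N at 0.010. It lifts the holder again when that is let go.
- label_holder: Wide label holder, loose, grey plastic, white insert, 45 g, upright in the stand. Origin mid lower edge, z up. Plate 5 mm thick (x), 60 mm wide (y), z 0 to 44 mm; ledge 18 x 36 mm, z 44 to 48 mm; grip tab 10 x 30 mm (x, y), z 48 to 80 mm. Fingertips on the tab can bear on the ledge. Goes in lower edge down, either face to the front; home = lower edge on the slot's floor.
- spare_holder: The narrow label holder: the same as label_holder, but its plate is only 36 mm wide. It stands in the other slot of the stand and stays there.
- holder_stand: Black slotted block, 44 x 176 x 32 mm (x, y, z), fixed to the bench, origin under its middle. Two slots along y, centred at y -47 and +47 mm, 6.5 mm wide and 24 mm deep, hold the two holders upright (their lower edges 8 mm above the bench); which is in which varies.
- bolt: Loose steel hex bolt lying on the bench, 58 mm long along y, 60 g. Origin on the bench under its middle. Shank 12 mm wide, y -29 to +20 mm, 16 mm high at most; head 22 mm wide at y +20 to +29 mm, 20 mm high.
- tape_measure: Tape measure, 64 x 69 x 32 mm, lying on the bench; a bystander. Origin under its middle.
- wing_nut: Wing nut, 18 x 41 x 20 mm, on the bench; a bystander. Origin under its middle.

How it is judged (in metres and radians):
On the way, in this order (a step that is already met when the one before it is completed fails the run):
1. the bolt lies in the drawer, let go (x of bolt in the frame of drawer between -0.048 and 0.078 m and y of bolt in the frame of drawer between -0.049 and 0.049 m and z of bolt in the frame of drawer between -0.005 and 0.025 m and contact force between the fingers and bolt below 0.1 N and linear speed of bolt below 0.03 m/s), for 0.2 s.
2. the wide label holder has entered the slot behind the lip (x of label_holder in the frame of slot between -0.004 and 0.004 m and y of label_holder in the frame of slot between -0.006 and 0.006 m and z of label_holder in the frame of slot below 0.02 m), for 0.1 s.
At the end, for the whole second after the job is handed in: Bolt in the drawer, at most 25 mm above its floor. Wide holder upright (0.12 rad) in the slot, centred to 4 mm across and 6 mm along, lower edge at most 2.5 mm above the slot floor, spring clip down 7.8 mm or more, fingers bearing on the holder with over 2 N, all at rest (x of bolt in the frame of drawer between -0.048 and 0.078 m and y of bolt in the frame of drawer between -0.049 and 0.049 m and z of bolt in the frame of drawer between -0.005 and 0.025 m and x of label_holder in the frame of slot between -0.004 and 0.004 m and y of label_holder in the frame of slot between -0.006 and 0.006 m and z of label_holder in the frame of slot below 0.0025 m and value of joint spring_clip above 0.0078 m and angle between label_holder's own z axis and vertical below 0.12 rad and contact force between the fingers and label_holder above 2 N and linear speed of each of label_holder, bolt below 0.03 m/s); the arm keeps its last pose, push and grip.
It fails at once if the spare holder is moved more than 30 mm (distance of spare_holder from where it was at the start of the episode above 0.03 m).
It fails at once if the tape measure is moved more than 30 mm (distance of tape_measure from where it was at the start of the episode above 0.03 m).
It fails at once if the wing nut is moved more than 30 mm (distance of wing_nut from where it was at the start of the episode above 0.03 m).
It also fails if it takes over 61 s, if anything falls off the work surface, if the arm or the gripper's body presses on something with over 40 N, if the wrist force passes 120 N, or if a joint passes its speed limit or range.

ROBOT

A 6-joint arm with a two-finger parallel gripper is mounted at the origin on the work surface; the furniture and walls round the work are solid. World frame = base frame: x ahead of the robot, y to its left, z up, the work surface at z = 0. Lengths are in m, angles in degrees, forces in N, time in s.
With the tool pointing down it reaches from about 0.3 to 0.75 m from the base axis. Payload 8.5 kg.
Tool frame: the origin (TCP) lies on the mounting face of the last link; the fingertips stand 173 mm ahead of it and the grasp point (between the pads) lies 155 mm ahead of it (env.tips_ahead is the distance from the TCP to the fingertips, in m); x points along the fingers, z is the direction in which the jaws open and shut, and the axes are right-handed (so a half turn about x gives the same grasp; the last joint's range is limited). The gripper opens to 85 mm and grips with 20 to 120 N. Pads are 22 mm wide; open, the fingers measure 114 mm over their backs; the gripper's body (76 mm by 85 mm) begins 54 mm behind the grasp point. The pads swing forward as they close: fully open they stand 13 mm farther back than shut.
Start: joints at [-78.111, 21.807, 74.336, -0, 83.858, -12.336], TCP at [0.226, -0.502, 0.405] pointing down, gripper open.
Joint ranges: [-178.18, 178.18], [-50.72, 133.34], [12.68, 142.11], [-81.47, 261.47], [9.98, 163.14], [-165.26, 165.26]. Speed limits (degrees/s): [136.94, 136.94, 180, 180, 180, 180].

INTERFACE

Orientations are given as a 3x3 rotation matrix whose columns are the frame's x, y, z axes.
In Python, from rig import env, optics gives the robot as it stands.
- The arm moves only by the shell command python3 -m inch 'ROWS' [FORCE]. ROWS is JSON, a list of rows, each a list of 3 entries, a list of its own where there are three numbers: the closure, from -1 (fully open) to 1 (shut), then the shift along the tool's x, y, z in units of 30 mm (1.0 is 30 mm), then the turn about the tool's x in units of 5 degrees (1.0 is 5 degrees). In form: [[hand, [x, y, z], yaw], ...]. A call has exactly 8 rows; each row shifts and turns the commanded pose from where the row before left it, along the tool's axes as they then stand; what a row does not reach is not made up. A row lasts 1/12 s, in which the tool goes at most 41.7 mm and 7.16 degrees, less where a joint would pass 70% of its speed; a pose out of reach is approached as far as the arm can. A call is refused whole if a number of a shift passes 1 or a number of a turn 1, either way. A call with a gripper value outside its range is refused whole. The fingers move at their own pace and stop on an object; FORCE is the grip in N (left out, the last holds). Time passes only in rows, so rows that do not move let the fingers close, or fill a call up. It gives the time, the measured TCP pose, the force and the opening at its end, in the units of the state.
- env.observe(): the state, without advancing time (a new reading comes with each control period).
- optics.get_image(name): name is "side" or "top"; returns the picture (400x640x3 uint8, red, green, blue); there is no depth.
- optics.camera_params(name): a dict with "fx", "fy", "cx", "cy" (pixels), "xyz" and "rotation" of the camera in the world. Camera axes: x right, y down, z forward; pixel columns grow to the right and rows downward; lengths in m; the calibration is good to about 2 mm. A picture is of the moment at which its call begins. camera_params takes no time and is no camera call.
- env.close_job(): hands the job in, once; it reports no verdict.
The state is a dict: "time_s": time; "q": joint angles; "qvel": joint speeds; "joint_efforts": joint torques, N m; "position": TCP position; "tool_rot": TCP orientation; "ft_force": force on the tool from outside, world axes, zero at the start; "wrist_torque": the same for the moment, N m; "grip_width": finger opening in m.
Only numpy, scipy, OpenCV 4.12 (cv2) and the standard library are available. Lean on these libraries where they do the work, as an engineer would, in place of code of your own. Each camera call takes 0.05 s, during which the arm holds its last target.

## Working session

There is one attempt and no reset: what is moved stays moved. The work goes in short steps, Python scripts to look and compute and a shell command to move; the robot and the scene stay as the last step left them, time stands still between calls to the robot, and variables do not carry over. Pictures are saved under pics/ and viewed, and the job is handed in when it is done.

```bash
ls; mkdir -p pics
python3 - <<'E'
from rig import env, optics
import cv2
s=env.observe()
for k,v in s.items(): print(k,v)
print(env.tips_ahead)
for n in("side","top"):
    im=optics.get_image(n); cv2.imwrite(f"pics/{n}0.png",im[:,:,::-1]); print(n,optics.camera_params(n))
E
```

```text
pics
time_s 0.0
q [-7.81102885e+01  2.18428731e+01  7.43855239e+01  3.67202495e-04
  8.38595756e+01 -1.23387112e+01]
qvel [ 0.02374379 -0.00115579 -0.04230527 -0.10140516  0.00771888  0.0120174 ]
joint_efforts [ 1.21778226e-03 -4.48454368e+01 -2.31274474e+01 -1.20941231e-04
  4.71151929e-03 -4.05358776e-06]
position [ 0.2256706  -0.50152545  0.4040894 ]
tool_rot [[-3.10102953e-04  9.11916988e-01  4.10374597e-01]
 [ 1.50378305e-03  4.10374578e-01 -9.11915810e-01]
 [-9.99998821e-01  3.34326579e-04 -1.49858368e-03]]
ft_force [-0.11969047  0.16444981  0.28486592]
wrist_torque [0.05208756 0.01217155 0.00528561]
grip_width 0.0847057738180078
0.1734
side {'fx': 490.17025383235335, 'fy': 490.17025383235335, 'cx': 320.11441782563344, 'cy': 198.14208196582152, 'xyz': array([-0.0526251 ,  0.70844477,  0.48014202]), 'rotation': array([[-0.8685354 , -0.17913382,  0.46212264],
       [-0.49560361,  0.32298265, -0.80626253],
       [-0.00482871, -0.9292972 , -0.36930123]])}
top {'fx': 443.34801527342523, 'fy': 443.34801527342523, 'cx': 319.8967183416113, 'cy': 197.96174606834202, 'xyz': array([ 0.29573666, -0.20363401,  1.33862752]), 'rotation': array([[ 0.00218297, -0.99255263,  0.12179697],
       [-0.99999067, -0.00171281,  0.00396474],
       [-0.0037266 , -0.12180449, -0.99254712]])}
```

View pics/top0.png

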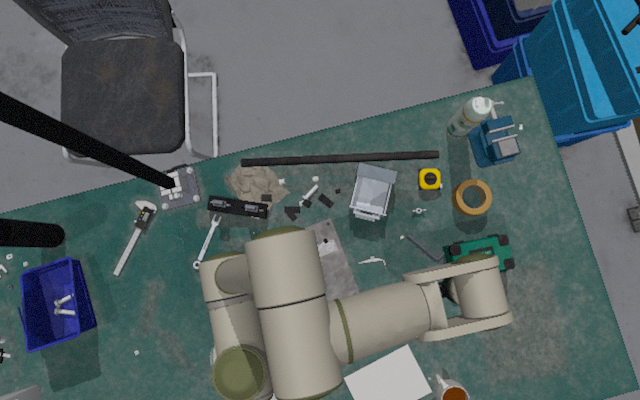

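View pics/side0.png

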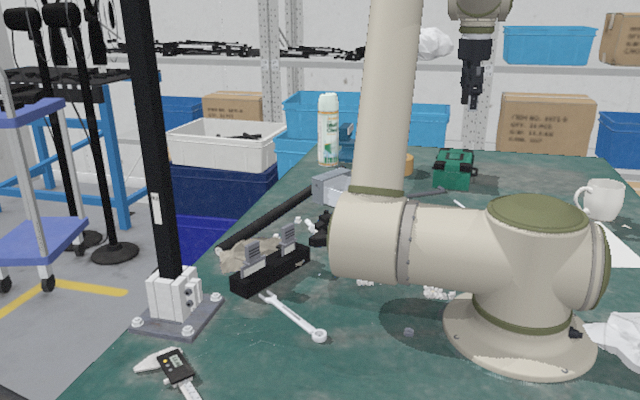

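Run:
```python
import cv2
im=cv2.imread("pics/top0.png")
cv2.imwrite("pics/c1.png",cv2.resize(im[175:231,198:278],None,fx=10,fy=10,interpolation=cv2.INTER_CUBIC))
cv2.imwrite("pics/c2.png",cv2.resize(im[155:230,340:440],None,fx=8,fy=8,interpolation=cv2.INTER_CUBIC))
cv2.imwrite("pics/c3.png",cv2.resize(im[165:225,270:350],None,fx=10,fy=10,interpolation=cv2.INTER_CUBIC))
im=cv2.imread("pics/side0.png")
cv2.imwrite("pics/c4.png",cv2.resize(im[160:300,220:360],None,fx=4.2,fy=4.2,interpolation=cv2.INTER_CUBIC))
```

```text
(no output)
```

View pics/c1.png

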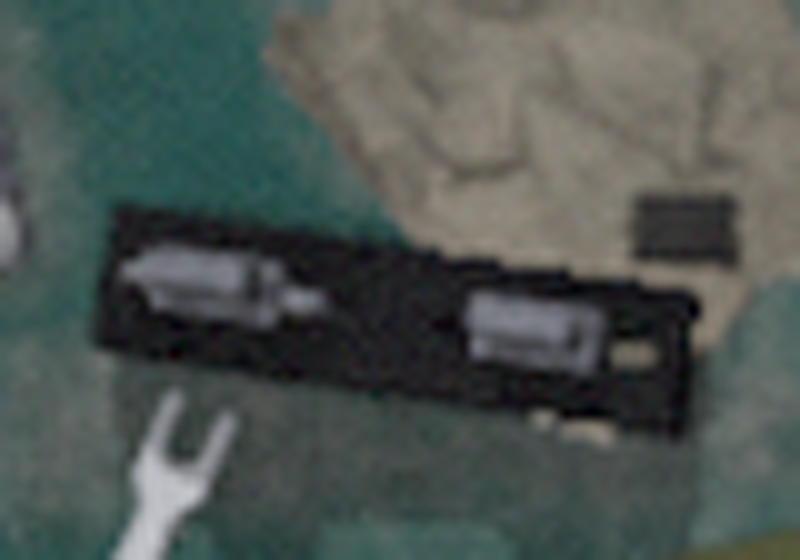

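View pics/c2.png

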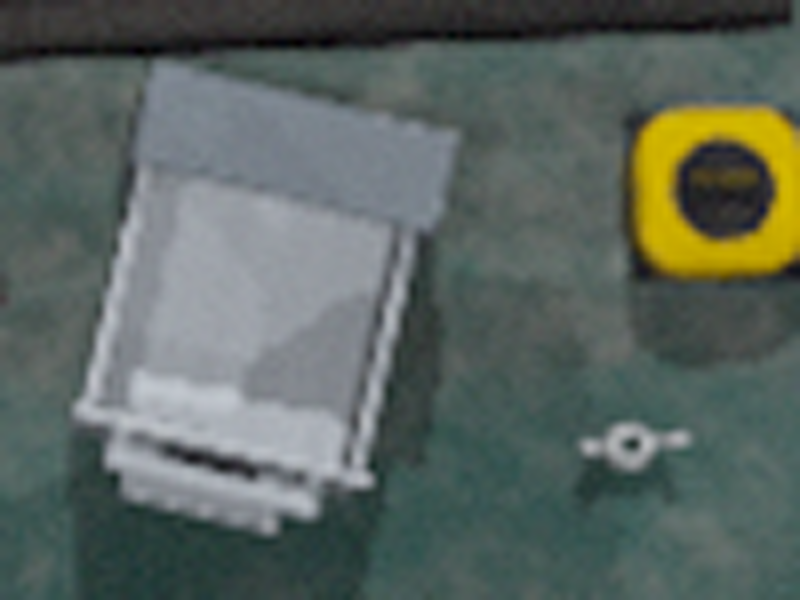

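View pics/c3.png

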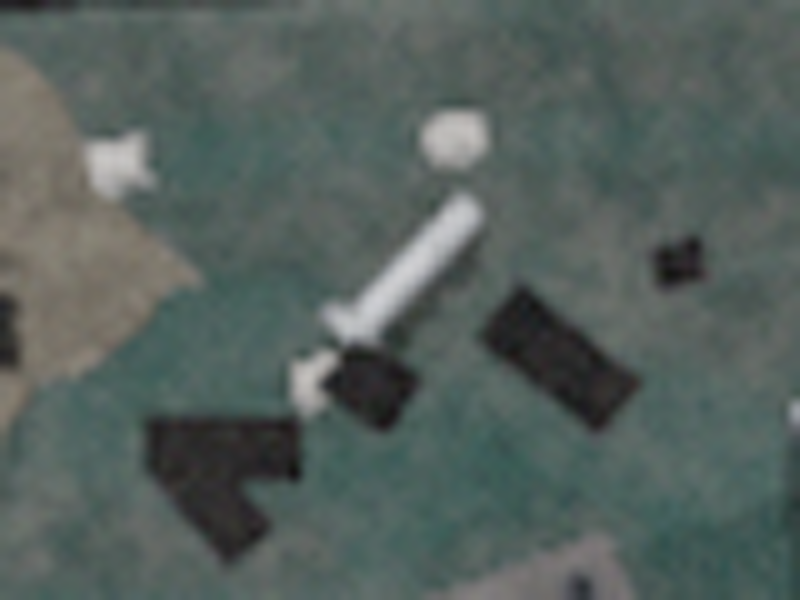

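View pics/c4.png

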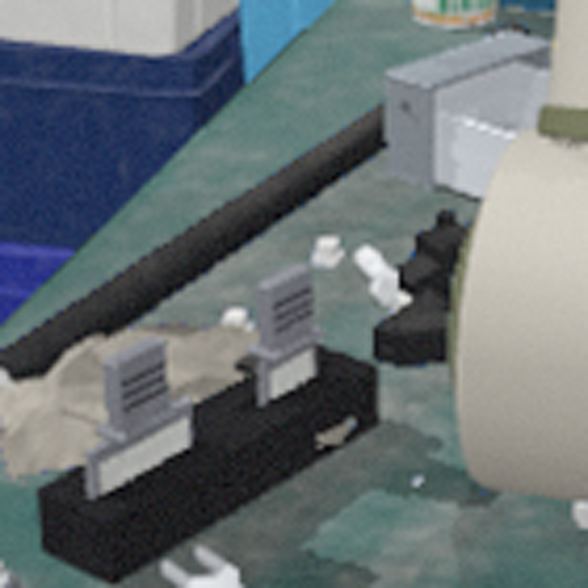

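```bash
cat > h.py <<'E'
import numpy as np
from rig import env, optics
from scipy.optimize import least_squares
def ray(n,u,v):
    c=optics.camera_params(n); d=c['rotation']@np.array([(u-c['cx'])/c['fx'],(v-c['cy'])/c['fy'],1]); return c['xyz'],d
def onz(n,u,v,z):
    o,d=ray(n,u,v); return o+d*(z-o[2])/d[2]
def proj(n,P):
    c=optics.camera_params(n); p=(np.atleast_2d(P)-c['xyz'])@c['rotation']; return np.c_[c['fx']*p[:,0]/p[:,2]+c['cx'],c['fy']*p[:,1]/p[:,2]+c['cy']]
def W(pose,L):
    x,y,a=pose; L=np.atleast_2d(L); c,s=np.cos(a),np.sin(a)
    return np.c_[x+c*L[:,0]-s*L[:,1], y+s*L[:,0]+c*L[:,1], L[:,2]]
def fit(obs,x0):  # obs: list (cam,u,v,[x,y,z])
    f=lambda p:np.concatenate([proj(o[0],W(p,o[3]))[0]-o[1:3] for o in obs])
    r=least_squares(f,x0); print(r.x[:2],np.degrees(r.x[2]),'res',r.fun.round(2)); return r.x
E
python3 - <<'E'
from h import *
c1=lambda u,v:(198+(u-4.5)/10,175+(v-4.5)/10); c2=lambda u,v:(340+(u-3.5)/8,155+(v-3.5)/8); c3=lambda u,v:(270+(u-4.5)/10,165+(v-4.5)/10)
T=lambda p,L:("top",*p,L)
# stand corners; image left=+y, up=+x
s=fit([T(c1(115,205),[.022,.088,.032]),T(c1(697,292),[.022,-.088,.032]),T(c1(685,437),[-.022,-.088,.032]),T(c1(97,348),[-.022,.088,.032])],[.4,.1,0])
d=fit([T(c2(157,62),[.062,.057,.068]),T(c2(460,130),[.062,-.057,.068]),T(c2(437,228),[.024,-.057,.068]),T(c2(133,163),[.024,.057,.068]),T(c2(77,410),[-.07,.055,.056]),T(c2(370,487),[-.07,-.055,.056])],[.4,-.3,0])
b1=onz("top",*c3(473,203),.008);b2=onz("top",*c3(338,330),.009)
print('bolt',b1,b2,np.linalg.norm(b1-b2))
for q in [(520,290),(480,335),(380,350)]: print(onz("top",*c3(*q),0.0))
print('tape',onz("top",*c2(720,190),.03),'wn',onz("top",*c2(632,446),.01))
E
python3 -c "
import cv2
im=cv2.imread('pics/side0.png')
cv2.imwrite('pics/c5.png',cv2.resize(im[160:270,290:370],None,fx=7,fy=7,interpolation=cv2.INTER_CUBIC)[:600])"
```

```text
[0.42991722 0.04619039] -8.230394043957562 res [ 0.4  -0.02  0.59 -0.19 -0.58 -0.04 -0.4   0.26]
[ 0.48408383 -0.35319746] -13.439273292360639 res [-0.25 -0.36  0.11  0.15  0.18  0.46 -0.18 -0.49 -0.1   0.51  0.24 -0.28]
bolt [ 0.49909591 -0.1889846   0.008     ] [ 0.46006476 -0.14830984  0.009     ] 0.056381442606869635
[ 0.47354804 -0.20329273  0.        ]
[ 0.45971889 -0.19114863  0.        ]
[ 0.45507077 -0.16075072  0.        ]
tape [ 0.51602469 -0.52588738  0.03      ] wn [ 0.42187525 -0.49505045  0.01      ]
```

View pics/c5.png

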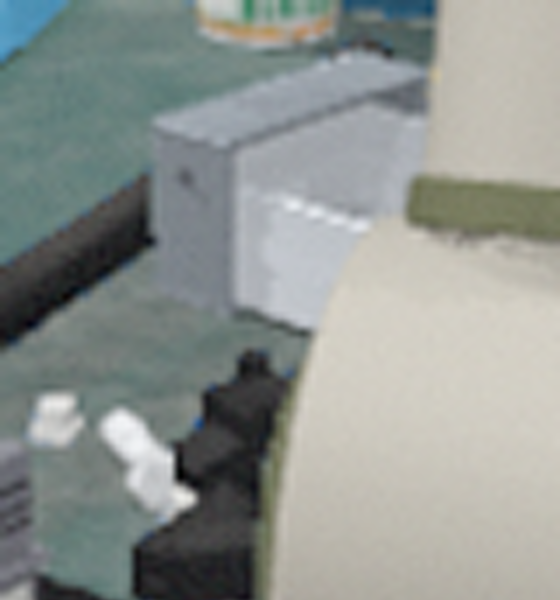

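```bash
cat >> h.py <<'E'
def plan(tx,ty,tz,ang):
    """deltas in tool axes from commanded~measured pose to TCP target; ang = desired world angle of tool z (deg)"""
    s=env.observe(); R=s['tool_rot']; p=s['position']; d=R.T@(np.array([tx,ty,tz])-p)
    a=np.degrees(np.arctan2(R[1,2],R[0,2])); t=-((ang-a+180)%360-180)
    print('t',s['time_s'],'p',p.round(4),'ang',a.round(2),'tilt',R[2,0].round(5),'units xyz',(d/.03).round(3),'turn units',round(t/5,3),'w',s['grip_width'],'F',s['ft_force'].round(2),'q6',s['q'][5].round(1))
E
python3 -m inch '[[0.5,[0,0.77,-0.42],0],[0.5,[0,0.77,-0.42],0],[0.5,[0,0.77,-0.42],0],[0.5,[0,0.77,-0.42],0],[0.5,[0,0.77,-0.42],0],[0.5,[0,0.77,-0.42],0],[0.5,[0,0.77,-0.42],0],[0.5,[0,0.77,-0.42],0]]' 40
python3 -m inch '[[0.5,[0,0.77,-0.42],0],[0.5,[0,0.77,-0.42],0],[0.5,[0,0.77,-0.42],0],[0.5,[0,0.77,-0.42],0],[0.5,[0,0.77,-0.42],0],[0.5,[0,0.77,-0.42],0],[0.5,[0,0.77,-0.42],0],[0.5,[0,0.77,-0.42],0]]'
python3 -c "
from h import *
plan(.479,-.165,.30,43.8)"
```

```text
time_s: 0.77
position: [0.3534, -0.3326, 0.4045]
tool_rot: [[-0.0, 0.912, 0.41], [0.001, 0.41, -0.912], [-1.0, -0.0, -0.001]]
ft_force: [1.1, -0.6, 0.1]
grip_width: 0.0215
time_s: 1.43
position: [0.4806, -0.1649, 0.4045]
tool_rot: [[-0.001, 0.912, 0.41], [0.0, 0.41, -0.912], [-1.0, -0.0, -0.001]]
ft_force: [-0.4, -0.7, 0.5]
grip_width: 0.0214
t 1.4333 p [ 0.4806 -0.1649  0.4045] ang -65.77 tilt -1.0 units xyz [ 3.482 -0.05  -0.016] turn units -21.915 w 0.021401573337855206 F [-0.42 -0.69  0.45] q6 33.5
```

```bash
python3 -m inch '[[0.5,[0.2,0,0],-1],[0.5,[0.2,0,0],-1],[0.5,[0.2,0,0],-1],[0.5,[0.2,0,0],-1],[0.5,[0.2,0,0],-1],[0.5,[0.2,0,0],-1],[0.5,[0.2,0,0],-1],[0.5,[0.2,0,0],-1]]' >/dev/null
python3 -m inch '[[0.5,[0.2,0,0],-1],[0.5,[0.2,0,0],-1],[0.5,[0.2,0,0],-1],[0.5,[0.2,0,0],-1],[0.5,[0.2,0,0],-1],[0.5,[0.2,0,0],-1],[0.5,[0.2,0,0],-1],[0.5,[0.2,0,0],-1]]' >/dev/null
python3 -m inch '[[0.5,[0,0,0],-1],[0.5,[0,0,0],-1],[0.5,[0,0,0],-1],[0.5,[0,0,0],-1],[0.5,[0,0,0],-1],[0.5,[0,0,0],-0.9],[0.5,[0,0,0],0],[0.5,[0,0,0],0]]'
python3 - <<'E'
from h import *
import cv2
plan(.479,-.165,.178,43.8)
im=optics.get_image("side")[:,:,::-1]; cv2.imwrite("pics/side1.png",im)
cv2.imwrite('pics/c6.png',cv2.resize(im[150:290,220:420],None,fx=4,fy=4,interpolation=cv2.INTER_CUBIC))
im=optics.get_image("top")[:,:,::-1]; cv2.imwrite("pics/top1.png",im)
E
```

```text
time_s: 3.43
position: [0.48, -0.166, 0.3085]
tool_rot: [[-0.0, -0.689, 0.724], [0.0, 0.724, 0.689], [-1.0, 0.0, -0.0]]
ft_force: [0.2, -0.8, 0.2]
grip_width: 0.0212
t 3.4333 p [ 0.48   -0.166   0.3085] ang 43.59 tilt -1.0 units xyz [4.351 0.045 0.   ] turn units -0.042 w 0.021225295492350655 F [ 0.15 -0.77  0.17] q6 -76.0
```

View pics/c6.png

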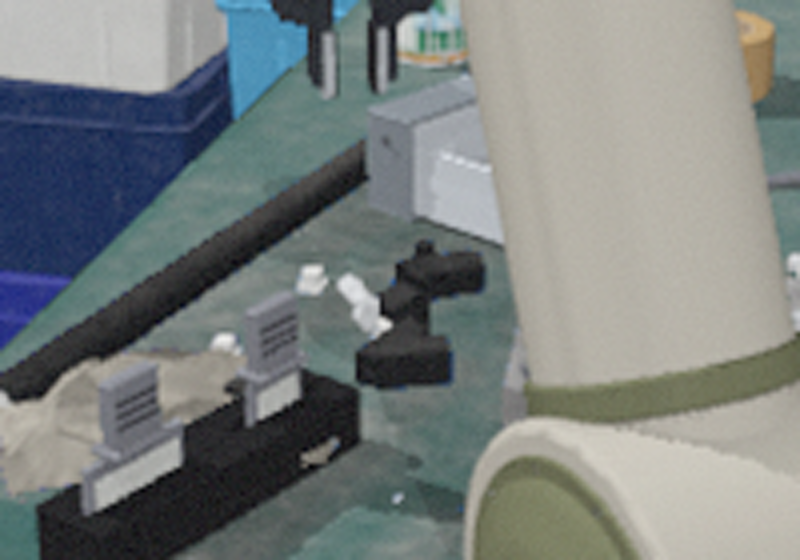

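View pics/top1.png

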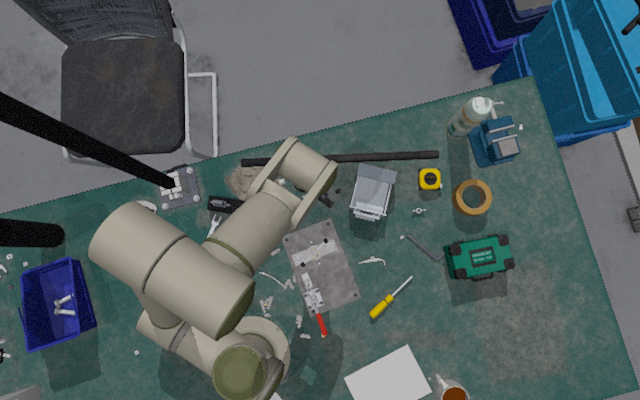

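Run:
```python
from h import *
import cv2
P=W([.479,-.1681,np.radians(43.8)],[[0,-.029,.008],[0,.029,.009],[.011,.029,.009],[-.011,.029,.009],[0,.02,.02]])
print((proj("side",P)-[220,150])*4)
im=cv2.imread('pics/side1.png'); cv2.imwrite('pics/c7.png',cv2.resize(im[205:255,290:350],None,fx=12,fy=12,interpolation=cv2.INTER_CUBIC))
print((proj("side",P)-[290,205])*12)
```

```text
[[345.87345124 277.70774921]
 [368.41370086 317.03721585]
 [349.28633618 319.16908326]
 [387.45539211 314.91489728]
 [364.5469067  292.72432073]]
[[197.62035371 173.12324764]
 [265.24110258 291.11164754]
 [207.85900854 297.50724979]
 [322.36617634 284.74469185]
 [253.64072011 218.17296218]]
```

View pics/c7.png

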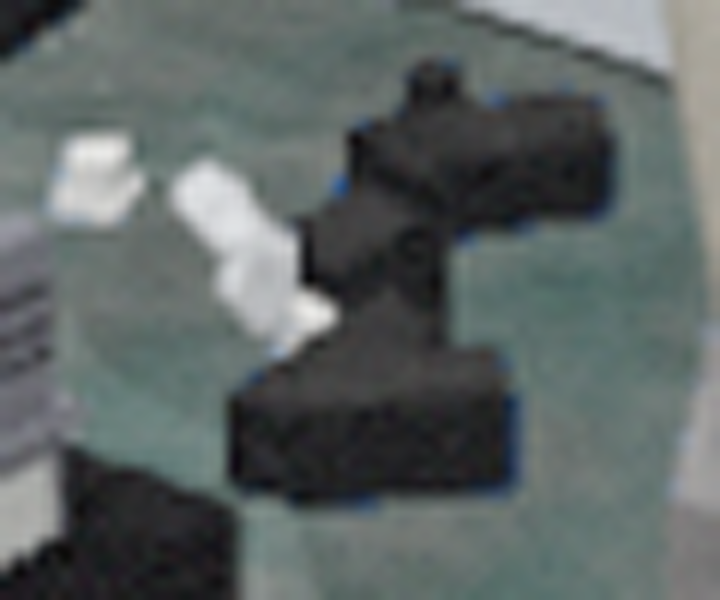

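```bash
python3 -m inch '[[0.5,[0.8,0,0],0],[0.5,[0.8,0.04,0],0],[0.5,[0.8,0,0],0],[0.5,[0.6,0,0],0],[0.5,[0.4,0,0],0],[0.5,[0.3,0,0],0],[0.5,[0.2,0,0],0],[0.5,[0,0,0],0]]'
python3 - <<'E'
from h import *
import cv2
plan(.479,-.165,.178,43.8)
im=optics.get_image("side")[:,:,::-1]; cv2.imwrite('pics/c8.png',cv2.resize(im[195:255,280:360],None,fx=10,fy=10,interpolation=cv2.INTER_CUBIC))
E
```

```text
time_s: 4.2
position: [0.4791, -0.1652, 0.191]
tool_rot: [[-0.001, -0.691, 0.723], [0.001, 0.723, 0.691], [-1.0, 0.001, -0.0]]
ft_force: [-0.1, 0.0, -0.5]
grip_width: 0.0216
t 4.2 p [ 0.4791 -0.1652  0.191 ] ang 43.68 tilt -1.0 units xyz [0.432 0.006 0.001] turn units -0.023 w 0.02157182612152424 F [-0.09  0.04 -0.54] q6 -76.1
```

View pics/c8.png

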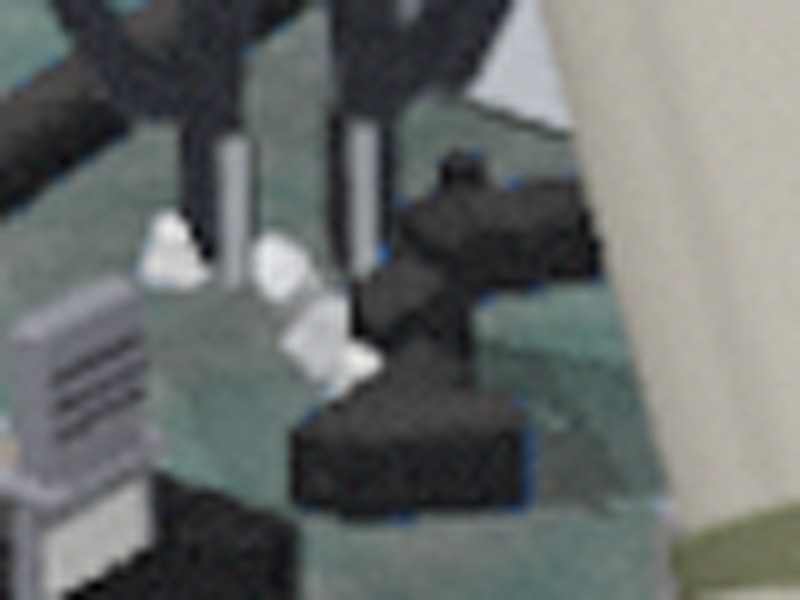

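```bash
python3 -m inch '[[0.5,[0.15,0,0],0],[0.5,[0.15,0,0],0],[0.5,[0.13,0,0],0],[0.5,[0,0,0],0],[1,[0,0,0],0],[1,[0,0,0],0],[1,[0,0,0],0],[1,[0,0,0],0]]' 50
python3 -m inch '[[1,[0,0,0],0],[1,[0,0,0],0],[1,[-0.3,0,0],0],[1,[-0.8,0,0],0],[1,[-1,0,0],0],[1,[-1,0,0],0],[1,[-1,0,0],0],[1,[0,0,0],0]]'
python3 - <<'E'
from h import *
import cv2
p=W([.48408,-.3532,np.radians(-13.44)],[[-.022,0,0],[-.07375,0,0]]); print(p)
plan(p[0,0],p[0,1],.30,-13.4)
im=optics.get_image("side")[:,:,::-1]; cv2.imwrite('pics/c9.png',cv2.resize(im[125:245,260:400],None,fx=5,fy=5,interpolation=cv2.INTER_CUBIC))
E
```

```text
time_s: 4.92
position: [0.4792, -0.1652, 0.1789]
tool_rot: [[0.0, -0.691, 0.723], [-0.0, 0.723, 0.691], [-1.0, -0.0, 0.0]]
ft_force: [-0.1, 0.6, -0.6]
grip_width: 0.0099
time_s: 5.58
position: [0.4797, -0.1654, 0.3077]
tool_rot: [[0.009, -0.691, 0.723], [-0.005, 0.723, 0.691], [-1.0, -0.01, 0.002]]
ft_force: [0.3, 0.1, 0.1]
grip_width: 0.01
[[ 0.4626825  -0.34808661  0.        ]
 [ 0.41234973 -0.33605851  0.        ]]
t 5.5833 p [ 0.4797 -0.1654  0.3077] ang 43.74 tilt -0.99995 units xyz [ 0.284 -4.007 -4.62 ] turn units 11.427 w 0.010045970525341496 F [0.31 0.07 0.11] q6 -76.1
```

View pics/c9.png

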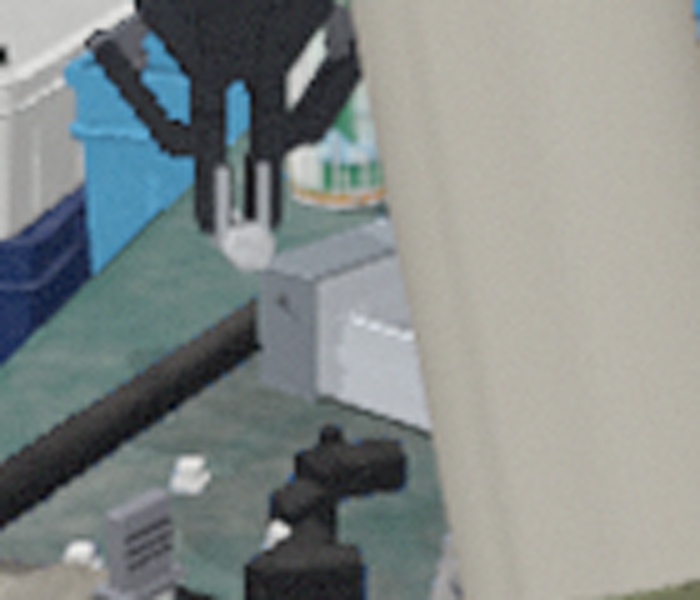

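```bash
python3 -m inch '[[1,[0,-0.5,-0.58],0],[1,[0,-0.5,-0.58],0],[1,[0,-0.5,-0.58],0],[1,[0,-0.5,-0.58],0],[1,[0,-0.5,-0.58],0],[1,[0,-0.5,-0.58],0],[1,[0,-0.5,-0.58],0],[1,[0,-0.5,-0.58],0]]'
python3 -m inch '[[1,[0,0,0],0.9],[1,[0,0,0],1],[1,[0,0,0],1],[1,[0,0,0],1],[1,[0,0,0],1],[1,[0,0,0],1],[1,[0,0,0],1],[1,[0,0,0],1]]'
python3 -m inch '[[1,[0.2,0,0],1],[1,[0.2,0,0],1],[1,[0.2,0,0],1],[1,[0.2,0,0],0.5],[1,[0.2,0,0],0],[1,[0.2,0,0],0],[1,[0,0,0],0],[1,[0,0,0],0]]'
python3 - <<'E'
from h import *
import cv2
plan(.4627,-.3481,.192,-13.4)
im=optics.get_image("side")[:,:,::-1]; cv2.imwrite('pics/side2.png',im)
im=optics.get_image("top")[:,:,::-1]; cv2.imwrite('pics/c10.png',cv2.resize(im[145:235,190:450],None,fx=3,fy=3,interpolation=cv2.INTER_CUBIC))
E
```

```text
time_s: 6.3
position: [0.4611, -0.3491, 0.3007]
tool_rot: [[-0.001, -0.691, 0.723], [0.002, 0.723, 0.691], [-1.0, 0.002, 0.0]]
ft_force: [-0.1, -0.3, -0.4]
grip_width: 0.0095
time_s: 6.97
position: [0.4613, -0.348, 0.3007]
tool_rot: [[-0.002, -0.069, 0.998], [0.002, 0.998, 0.069], [-1.0, 0.002, -0.001]]
ft_force: [-0.2, -0.7, -0.8]
grip_width: 0.0099
time_s: 7.63
position: [0.4615, -0.3481, 0.2653]
tool_rot: [[-0.001, 0.229, 0.973], [0.001, 0.973, -0.229], [-1.0, 0.001, -0.001]]
ft_force: [0.1, -0.4, 0.3]
grip_width: 0.0096
t 7.6333 p [ 0.4615 -0.3481  0.2653] ang -13.22 tilt -1.0 units xyz [2.444 0.008 0.042] turn units 0.036 w 0.00959614589224414 F [ 0.05 -0.45  0.32] q6 -35.5
```

View pics/side2.png

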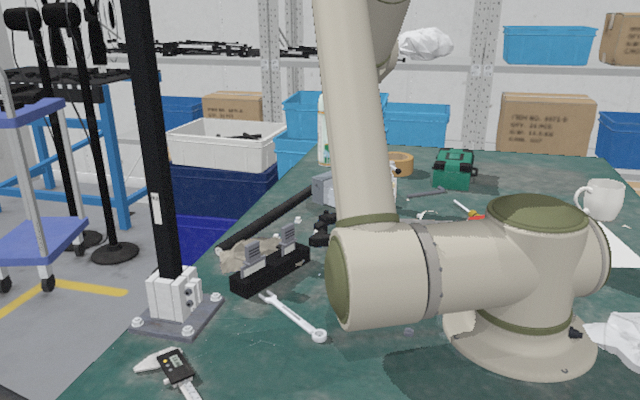

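View pics/c10.png

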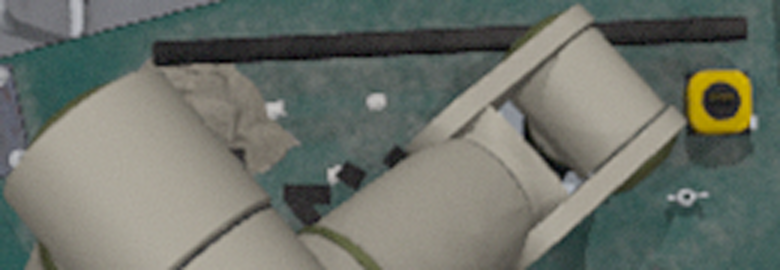

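```bash
python3 -m inch '[[1,[0.5,0,0],0],[1,[0.5,0,0],0],[1,[0.5,0,0],0],[1,[0.4,0,0],0],[1,[0.3,0,0],0],[1,[0.24,0,0],0],[1,[0,0,0],0],[1,[0,0,0],0]]'
python3 -m inch '[[0.6,[0,0,0],0],[0.5,[0,0,0],0],[0.5,[0,0,0],0],[0.5,[0,0,0],0],[0.5,[0,0,0],0],[0.5,[0,0,0],0],[0.5,[-0.2,0,0],0],[0.5,[-0.5,0,0],0]]'
python3 -m inch '[[0.5,[-1,0,0],0],[0.5,[-1,0,0],0],[0.5,[-1,0,0],0],[0.5,[-1,0,0],0],[0.5,[-1,0,0],0],[0.5,[0,0,0],0],[0.5,[0,0,0],0],[0.5,[0,0,0],0]]'
python3 - <<'E'
from h import *
s=W([.4299,.0462,np.radians(-8.23)],[[0,.047,0]])[0];print(s)
plan(s[0],s[1],.33,-8.2)
E
```

```text
time_s: 8.4
position: [0.4616, -0.3482, 0.1929]
tool_rot: [[0.0, 0.229, 0.973], [-0.0, 0.973, -0.229], [-1.0, -0.0, 0.0]]
ft_force: [0.1, -0.7, -1.1]
grip_width: 0.0096
time_s: 9.07
position: [0.4613, -0.3479, 0.2126]
tool_rot: [[-0.002, 0.23, 0.973], [0.003, 0.973, -0.23], [-1.0, 0.002, -0.003]]
ft_force: [-0.6, 0.4, -0.6]
grip_width: 0.0213
time_s: 9.73
position: [0.4613, -0.3479, 0.3631]
tool_rot: [[-0.001, 0.23, 0.973], [0.001, 0.973, -0.23], [-1.0, 0.001, -0.001]]
ft_force: [-0.4, -0.5, -0.7]
grip_width: 0.0213
[0.43662792 0.09271597 0.        ]
t 9.7333 p [ 0.4613 -0.3479  0.3631] ang -13.27 tilt -1.0 units xyz [ 1.116 14.105 -4.173] turn units -1.015 w 0.02126940166956873 F [-0.39 -0.5  -0.66] q6 -35.5
```

```bash
python3 -m inch '[[0.2,[0,0.88,-0.26],0],[0.2,[0,0.88,-0.26],0],[0.2,[0,0.88,-0.26],0],[0.2,[0,0.88,-0.26],0],[0.2,[0,0.88,-0.26],0],[0.2,[0,0.88,-0.26],0],[0.2,[0,0.88,-0.26],0],[0.2,[0,0.88,-0.26],0]]'
python3 -m inch '[[0.2,[0,0.88,-0.26],0],[0.2,[0,0.88,-0.26],0],[0.2,[0,0.88,-0.26],0],[0.2,[0,0.88,-0.26],0],[0.2,[0,0.88,-0.26],0],[0.2,[0,0.88,-0.26],0],[0.2,[0,0.88,-0.26],0],[0.2,[0,0.88,-0.26],-1]]'
python3 - <<'E'
from h import *
import cv2
plan(.4366,.0927,.33,-8.2)
im=optics.get_image("side")[:,:,::-1]; cv2.imwrite('pics/side3.png',im)
cv2.imwrite('pics/c11.png',cv2.resize(im[130:300,210:410],None,fx=3.5,fy=3.5,interpolation=cv2.INTER_CUBIC))
im=optics.get_image("top")[:,:,::-1]; cv2.imwrite('pics/top3.png',im)
cv2.imwrite('pics/c12.png',cv2.resize(im[155:230,340:440],None,fx=8,fy=8,interpolation=cv2.INTER_CUBIC))
E
```

```text
time_s: 10.4
position: [0.4489, -0.1269, 0.3624]
tool_rot: [[-0.002, 0.23, 0.973], [0.001, 0.973, -0.23], [-1.0, 0.001, -0.003]]
ft_force: [0.5, 0.5, -0.3]
grip_width: 0.0342
time_s: 11.07
position: [0.4366, 0.093, 0.3624]
tool_rot: [[-0.003, 0.144, 0.99], [0.0, 0.99, -0.144], [-1.0, -0.0, -0.003]]
ft_force: [0.6, -0.3, -0.1]
grip_width: 0.0343
t 11.0667 p [0.4366 0.093  0.3624] ang -8.3 tilt -1.0 units xyz [ 1.082 -0.008  0.004] turn units -0.021 w 0.03427691584423123 F [ 0.56 -0.3  -0.14] q6 5.1
```

View pics/c11.png

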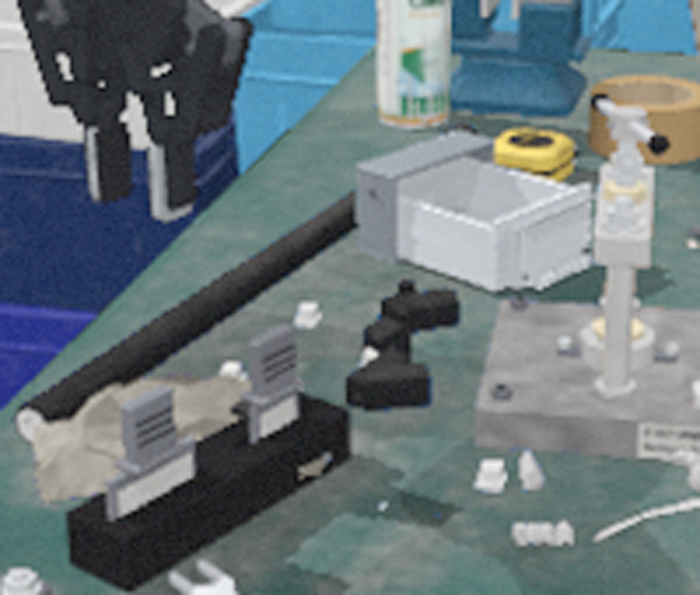

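View pics/c12.png

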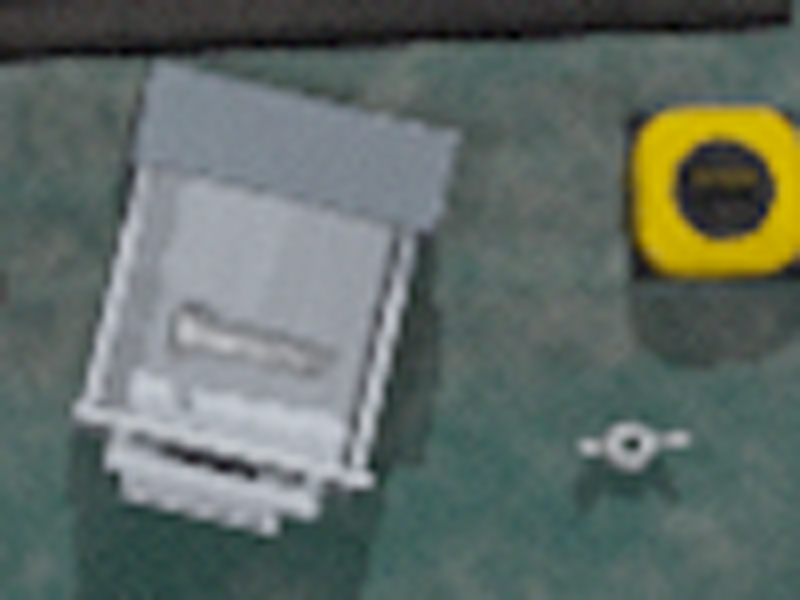

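Run:
```python
from h import *
import cv2
im=cv2.imread('pics/side3.png')
cv2.imwrite('pics/c13.png',cv2.resize(im[165:217,308:384],None,fx=10,fy=10,interpolation=cv2.INTER_CUBIC))
cv2.imwrite('pics/c14.png',cv2.resize(im[220:300,225:315],None,fx=7.5,fy=7.5,interpolation=cv2.INTER_CUBIC))
```

```text
(no output)
```

View pics/c13.png

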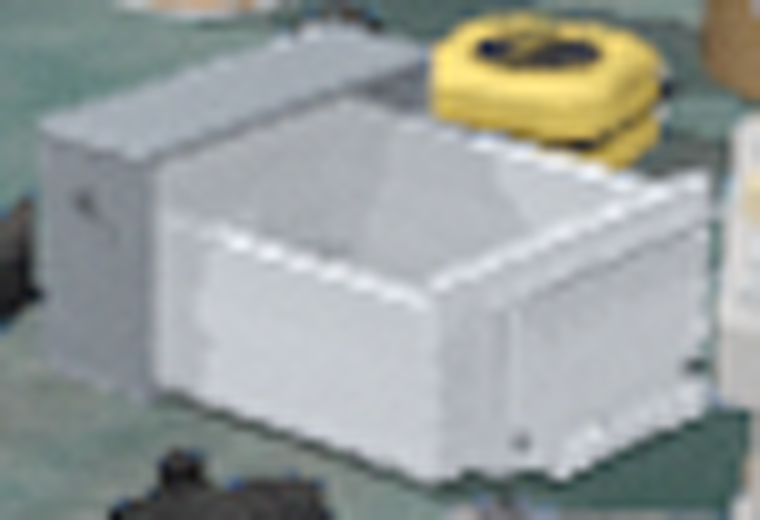

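View pics/c14.png

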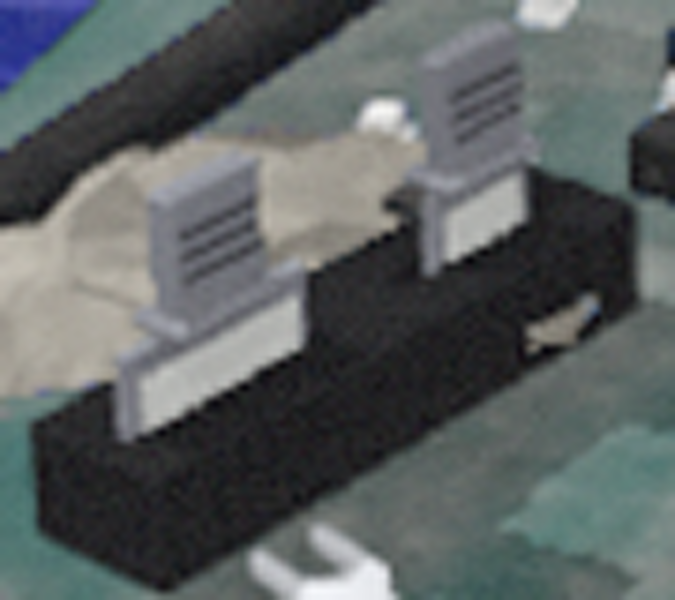

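```bash
cat > f.py <<'E'
from h import *
c1=lambda u,v:(198+(u-4.5)/10,175+(v-4.5)/10); c2=lambda u,v:(340+(u-3.5)/8,155+(v-3.5)/8)
c13=lambda u,v:(308+(u-4.5)/10,165+(v-4.5)/10); c14=lambda u,v:(225+(u-3.25)/7.5,220+(v-3.25)/7.5)
T=lambda p,L:("top",*p,L); S=lambda p,L:("side",*p,L)
dt=[T(c2(157,62),[.062,.057,.068]),T(c2(460,130),[.062,-.057,.068]),T(c2(437,228),[.024,-.057,.068]),T(c2(133,163),[.024,.057,.068]),T(c2(77,410),[-.07,.055,.056]),T(c2(370,487),[-.07,-.055,.056])]
ds=[S(c13(40,128),[.062,.057,.068]),S(c13(150,160),[.024,.057,.068]),S(c13(430,50),[.024,-.057,.068]),S(c13(155,398),[.024,.057,0]),S(c13(40,370),[.062,.057,0]),S(c13(712,180),[-.07,-.055,.056]),S(c13(432,298),[-.07,.055,.056])]
st=[T(c1(115,205),[.022,.088,.032]),T(c1(697,292),[.022,-.088,.032]),T(c1(685,437),[-.022,-.088,.032]),T(c1(97,348),[-.022,.088,.032])]
ss=[S(c14(35,428),[.022,.088,.032]),S(c14(168,482),[-.022,.088,.032]),S(c14(635,205),[-.022,-.088,.032]),S(c14(168,590),[-.022,.088,0]),S(c14(38,530),[.022,.088,0]),S(c14(635,303),[-.022,-.088,0])]
E
python3 - <<'E'
from f import *
for o in (dt,ds,dt+ds): fit(o,[.48,-.35,-.2])
for o in (st,ss,st+ss): r=fit(o,[.43,.05,-.15])
# wide holder tab corners
P=W(r,[[.005,.062,.088],[-.005,.062,.088],[-.005,.032,.088],[.005,.032,.088],[.0025,.077,.052],[-.0025,.077,.052],[-.0025,.017,.052]])
print(((proj("side",P)-[225,220])*7.5+3.25).round(0)); print(((proj("top",P)-[198,175])*10+4.5).round(0))
s=env.observe();R=s['tool_rot'];p=s['position']
tip=[p+R@[.170,b,sgn*(.0171+c)] for sgn in(1,-1) for b in(-.011,.011) for c in (0,.0145)]
print(((proj("side",tip)-[210,130])*3.5+1.2).round(0))
E
```

```text
[ 0.48408383 -0.35319746] -13.439273433711149 res [-0.25 -0.36  0.11  0.15  0.18  0.46 -0.18 -0.49 -0.1   0.51  0.24 -0.28]
[ 0.48209379 -0.34867466] -13.534717205448654 res [-0.33 -0.41 -0.46 -0.24  0.75  0.16 -0.87  1.02 -0.03  0.05  0.33 -0.33
  0.61 -0.64]
[ 0.48392199 -0.35240837] -13.402856274450958 res [-0.53 -0.3  -0.17  0.19 -0.1   0.5  -0.46 -0.43 -0.36  0.58 -0.02 -0.23
 -0.2  -0.92 -0.34 -0.78  0.7  -0.33 -0.75  0.42  0.09 -0.52  0.25 -0.9
  0.7  -1.27]
[0.42991722 0.04619039] -8.230394125026624 res [ 0.4  -0.02  0.59 -0.19 -0.58 -0.04 -0.4   0.26]
[0.4326513  0.04766928] -7.2388146291201485 res [-0.61 -0.98 -0.61 -0.34  0.15 -1.17  0.49  1.1   0.3   0.92  0.36 -0.04]
[0.43180294 0.04744427] -7.7532930225831285 res [-0.1  -0.41  0.16 -1.08 -0.9  -0.92 -0.79 -0.13 -0.38 -1.1  -0.55 -0.37
  0.82 -0.97  0.56  1.06  0.53  0.8   1.02  0.16]
[[148. 188.]
 [178. 200.]
 [268. 153.]
 [238. 142.]
 [118. 352.]
 [133. 358.]
 [311. 260.]]
[[144. 247.]
 [139. 281.]
 [243. 295.]
 [248. 261.]
 [123. 263.]
 [120. 279.]
 [322. 307.]]
[[132. 188.]
 [111. 182.]
 [ 99. 200.]
 [ 79. 194.]
 [182. 202.]
 [204. 209.]
 [150. 215.]
 [172. 222.]]
```

```bash
python3 -m inch '[[0.2,[0.7,0,0],0],[0.2,[0.7,0,0],0],[0.2,[0.7,0,0],0],[0.2,[0.7,0,0],0],[0.2,[0.6,0,0],0],[0.2,[0.4,0,0],0],[0.2,[0.3,0,0],0],[0.2,[0.1,0,0],0]]'
python3 - <<'E'
from h import *
import cv2
plan(.4371,.0932,.2324,-8.1)
im=optics.get_image("side")[:,:,::-1]; cv2.imwrite('pics/side4.png',im)
cv2.imwrite('pics/c15.png',cv2.resize(im[190:300,215:325],None,fx=5.4,fy=5.4,interpolation=cv2.INTER_CUBIC))
E
```

```text
time_s: 11.83
position: [0.4367, 0.091, 0.2357]
tool_rot: [[-0.004, 0.145, 0.989], [0.0, 0.989, -0.145], [-1.0, -0.001, -0.004]]
ft_force: [-0.0, 0.1, 0.3]
grip_width: 0.0343
t 11.8333 p [0.4367 0.091  0.2357] ang -8.35 tilt -0.99999 units xyz [0.109 0.073 0.004] turn units -0.051 w 0.03432361220316298 F [-0.04  0.05  0.29] q6 4.9
```

View pics/c15.png

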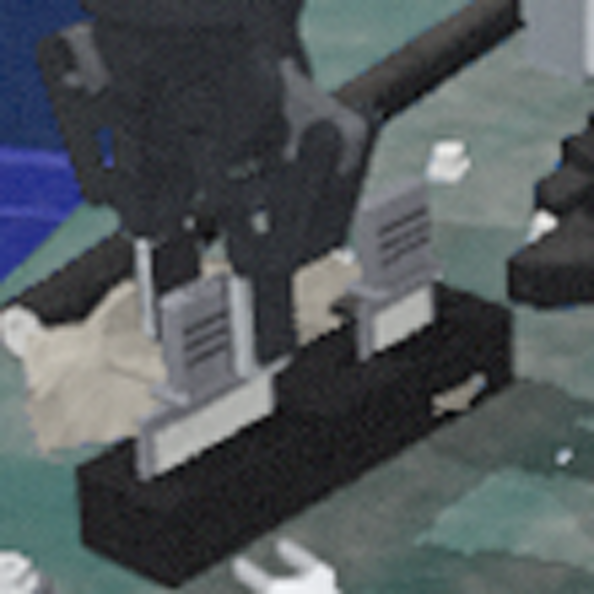

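Run:
```python
from h import *
import cv2
s=env.observe();R=s['tool_rot'];p=s['position']
im=cv2.imread('pics/side4.png')
k=10;x0,y0=235,230
a=cv2.resize(im[y0:y0+58,x0:x0+60],None,fx=k,fy=k,interpolation=cv2.INTER_CUBIC)
def pts(P,col,closed):
    q=((proj("side",P)-[x0,y0])*k+4.5).astype(int); cv2.polylines(a,[q],closed,col,1)
for sgn in (1,-1):
    for h in (.171,):
        pts([p+R@[h,b,sgn*c] for b,c in((-.011,.0171),(.011,.0171),(.011,.0316),(-.011,.0316))],(0,0,255),True)
r=[.4305,.0467,np.radians(-8.1)]
for z,hx,hy in((.088,.005,.015),(.056,.009,.018)):
    pts(W(r,[[i*hx,.047+j*hy,z] for i,j in((1,1),(1,-1),(-1,-1),(-1,1))]),(0,255,0),True)
cv2.imwrite('pics/c16.png',a)
```

```text
(no output)
```

View pics/c16.png

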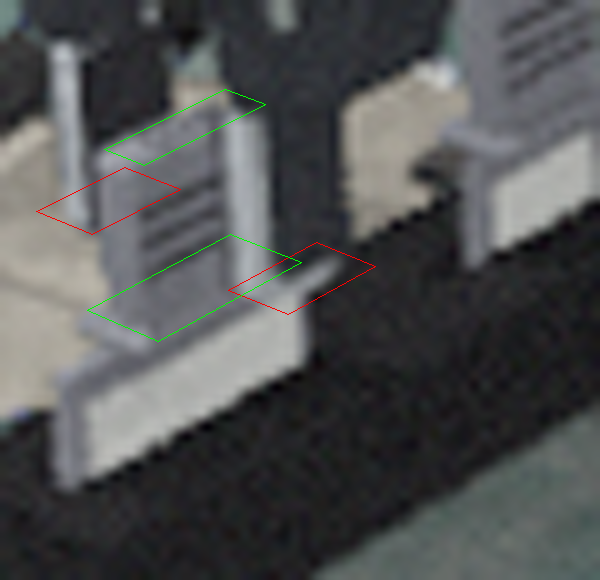

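```bash
python3 -m inch '[[0.2,[0.1,0.07,0],0],[0.6,[0,0,0],0],[1,[0,0,0],0],[1,[0,0,0],0],[1,[0,0,0],0],[1,[0,0,0],0],[1,[0,0,0],0],[1,[0,0,0],0]]' 60
python3 - <<'E'
from h import *
import cv2
plan(.4371,.0932,.2324,-8.1)
im=optics.get_image("side")[:,:,::-1]; cv2.imwrite('pics/side5.png',im)
cv2.imwrite('pics/c17.png',cv2.resize(im[190:300,215:325],None,fx=5.4,fy=5.4,interpolation=cv2.INTER_CUBIC))
E
```

```text
time_s: 12.55
position: [0.4378, 0.0936, 0.235]
tool_rot: [[0.002, 0.144, 0.99], [-0.0, 0.99, -0.144], [-1.0, 0.0, 0.002]]
ft_force: [5.3, -1.2, 1.5]
grip_width: 0.0092
t 12.55 p [0.4378 0.0936 0.235 ] ang -8.28 tilt -1.0 units xyz [ 0.088 -0.018 -0.022] turn units -0.037 w 0.009174400398287782 F [ 5.27 -1.17  1.46] q6 5.1
```

View pics/c17.png

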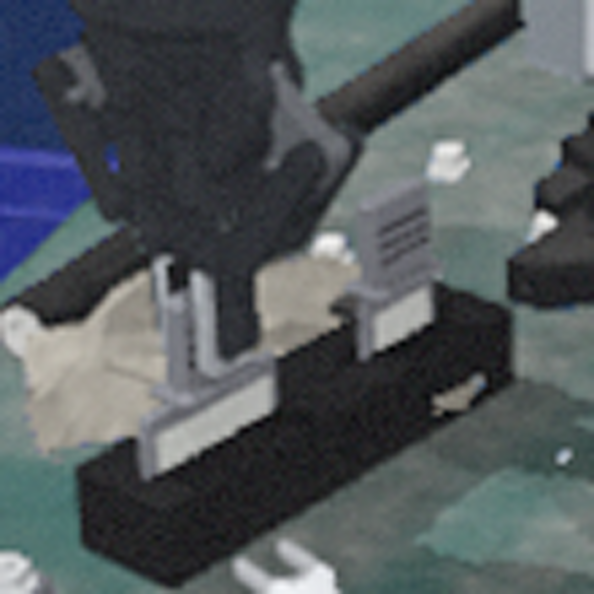

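```bash
python3 -m inch '[[1,[-0.1,0,0],0],[1,[-0.2,0,0],0],[1,[-0.3,0,0],0],[1,[-0.6,0,0],0],[1,[-0.8,0,0],0],[1,[-0.8,0,0],0],[1,[-0.7,0,0],0],[1,[0,0,0],0]]' 80
python3 - <<'E'
from h import *
import cv2
plan(.4122,-.3353,.335,-13.4)
im=optics.get_image("side")[:,:,::-1]; cv2.imwrite('pics/side6.png',im)
cv2.imwrite('pics/c18.png',cv2.resize(im[160:240,220:300],None,fx=7.5,fy=7.5,interpolation=cv2.INTER_CUBIC))
im=optics.get_image("top")[:,:,::-1]; cv2.imwrite('pics/top6.png',im)
cv2.imwrite('pics/c19.png',cv2.resize(im[165:235,180:280],None,fx=7,fy=7,interpolation=cv2.INTER_CUBIC))
E
```

```text
time_s: 13.27
position: [0.4371, 0.0939, 0.3424]
tool_rot: [[0.003, 0.143, 0.99], [-0.0, 0.99, -0.143], [-1.0, 0.0, 0.003]]
ft_force: [0.5, 0.4, 0.1]
grip_width: 0.0089
t 13.2667 p [0.4371 0.0939 0.3424] ang -8.25 tilt -0.99999 units xyz [  0.247 -14.278   1.231] turn units 1.03 w 0.008886849158815857 F [0.54 0.41 0.09] q6 5.1
```

View pics/c18.png

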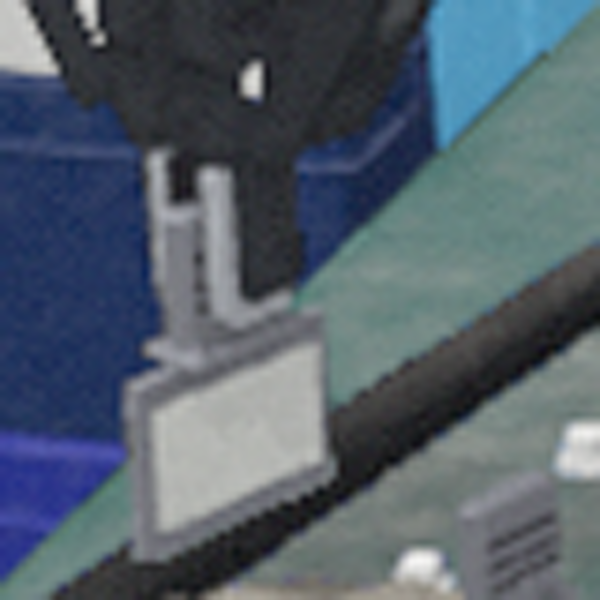

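View pics/c19.png

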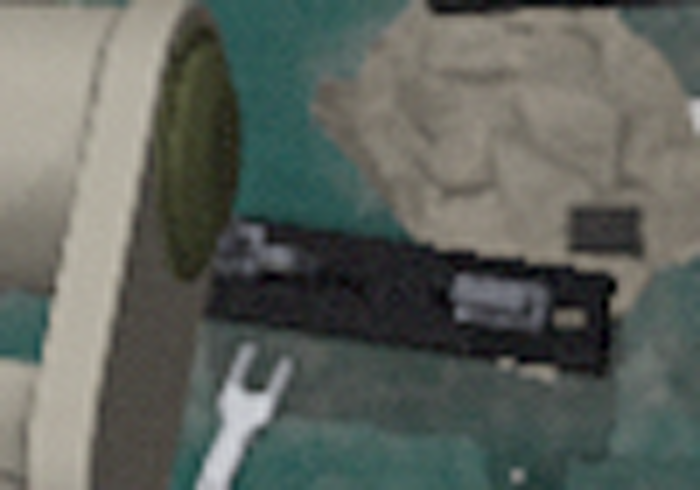

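Run:
```python
from h import *
from scipy.spatial.transform import Rotation as Ro
s=env.observe();R=s['tool_rot'];p=s['position']
# holder frame in tool: holder z up = -tool x ; holder x = tool z ; holder y = tool y
M=np.array([[0,0,-1],[0,1,0],[1,0,0]]).T
M=np.array([[0,0,-1.],[0,1,0],[1,0,0]])  # columns: hx->tool z, hy->tool y, hz->-tool x
obs=[((150,562),[-.0025,.03,0]),((136,553),[.0025,.03,0]),((333,470),[-.0025,-.03,0]),((325,316),[-.0025,-.03,.044]),((125,380),[.0025,.03,.044]),((147,388),[-.0025,.03,.044])]
uv=np.array([[220+(o[0][0]-3.25)/7.5,160+(o[0][1]-3.25)/7.5] for o in obs]); L=np.array([o[1] for o in obs])
def f(k,full=False):
    dy,h,roll,dz=k
    t=(L@M.T)@Ro.from_euler('z',roll).as_matrix().T+[h,dy,dz]
    return (proj("side",p+t@R.T)-uv).ravel()
r=least_squares(f,[0,.227,0,0]);print(r.x,np.degrees(r.x[2]),r.fun.round(2))
g=lambda k:f([k[0],k[1],k[2],0]); r=least_squares(g,[0,.227,0]);print(r.x,np.degrees(r.x[2]),r.fun.round(2))
```

```text
[-0.01981207  0.23756278  0.00834111  0.02406632] 0.4779104939799216 [ 0.44 -0.39  0.35  0.07 -0.2   0.89 -0.16 -0.61  0.26  0.23 -0.69 -0.16]
[0.0022265  0.22330443 0.01119487] 0.6414190693183802 [ 0.18  0.25  0.01  0.67  0.52  1.14  0.58 -1.28 -0.1  -0.17 -0.96 -0.53]
```

```bash
python3 -m inch '[[1,[0,-0.89,0.07],0],[1,[0,-0.89,0.07],0],[1,[0,-0.89,0.07],0],[1,[0,-0.89,0.07],0],[1,[0,-0.89,0.07],0],[1,[0,-0.89,0.07],0],[1,[0,-0.89,0.07],0],[1,[0,-0.89,0.07],0]]'
python3 -m inch '[[1,[0,-0.89,0.07],0],[1,[0,-0.89,0.07],0],[1,[0,-0.89,0.07],0],[1,[0,-0.89,0.07],0],[1,[0,-0.89,0.07],0],[1,[0,-0.89,0.07],0],[1,[0,-0.89,0.07],0],[1,[0,-0.89,0.07],0]]'
python3 -m inch '[[1,[0,0,0],0.5],[1,[0,0,0],0.5],[1,[0,0,0],0],[1,[0,0,0],0],[1,[0,0,0],0],[1,[0,0,0],0],[1,[0,0,0],0],[1,[0,0,0],0]]'
python3 - <<'E'
from h import *
import cv2
plan(.4122,-.3355,.293,-13.4)
im=optics.get_image("side")[:,:,::-1]; cv2.imwrite('pics/side7.png',im)
im=optics.get_image("top")[:,:,::-1]; cv2.imwrite('pics/top7.png',im)
cv2.imwrite('pics/c20.png',cv2.resize(im[150:250,320:440],None,fx=6,fy=6,interpolation=cv2.INTER_CUBIC))
E
```

```text
time_s: 14.03
position: [0.4225, -0.1211, 0.338]
tool_rot: [[-0.004, 0.144, 0.99], [0.002, 0.99, -0.144], [-1.0, 0.002, -0.004]]
ft_force: [0.5, 0.5, -0.2]
grip_width: 0.0085
time_s: 14.7
position: [0.4086, -0.3349, 0.3376]
tool_rot: [[-0.003, 0.144, 0.99], [0.004, 0.99, -0.144], [-1.0, 0.003, -0.003]]
ft_force: [1.2, -0.7, 0.5]
grip_width: 0.0084
time_s: 15.37
position: [0.4091, -0.3337, 0.3396]
tool_rot: [[-0.0, 0.229, 0.973], [0.0, 0.973, -0.229], [-1.0, 0.0, -0.0]]
ft_force: [0.4, 0.1, -0.8]
grip_width: 0.0084
t 15.3667 p [ 0.4091 -0.3337  0.3396] ang -13.24 tilt -1.0 units xyz [ 1.553 -0.036  0.113] turn units 0.032 w 0.008408088126077445 F [ 0.36  0.08 -0.78] q6 -38.8
```

View pics/side7.png

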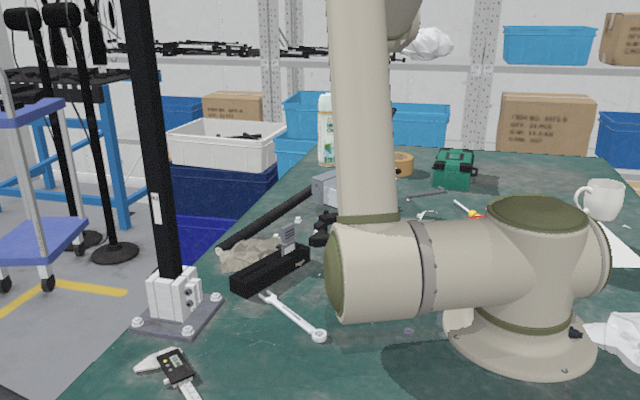

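View pics/c20.png

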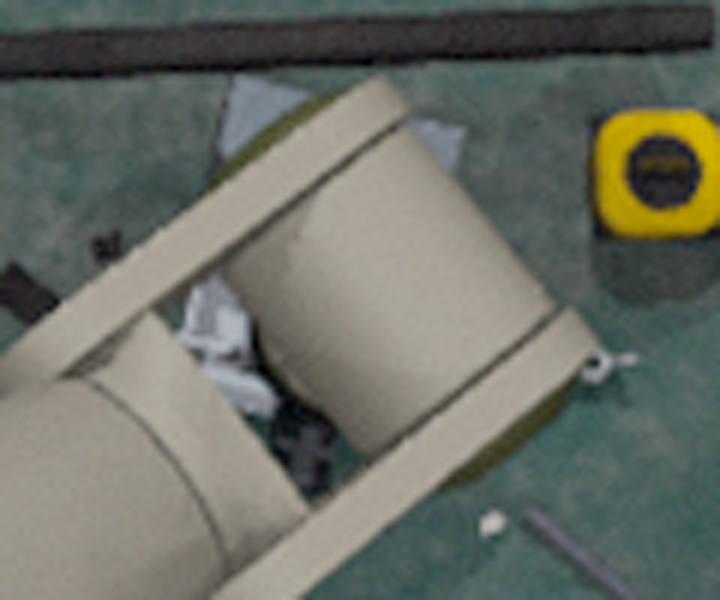

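```bash
python3 -m inch '[[1,[0.4,-0.03,0],0],[1,[0.4,0,0],0],[1,[0.3,0,0],0],[1,[0.2,0,0],0],[1,[0.2,0,0],0],[1,[0.1,0,0],0],[1,[0,0,0],0],[1,[0,0,0],0]]'
python3 -m inch '[[1,[0.1,0,0],0],[1,[0.1,0,0],0],[1,[0.05,0,0],0],[1,[0.05,0,0],0],[1,[0.05,0,0],0],[1,[0,0,0],0],[1,[0,0,0],0],[1,[0,0,0],0]]'
python3 -c "
from h import *
plan(.4122,-.3355,.276,-13.4)"
```

```text
time_s: 16.13
position: [0.409, -0.3348, 0.2918]
tool_rot: [[0.0, 0.23, 0.973], [-0.0, 0.973, -0.23], [-1.0, -0.0, 0.0]]
ft_force: [0.9, -0.2, -0.6]
grip_width: 0.0086
time_s: 16.8
position: [0.4089, -0.3348, 0.2812]
tool_rot: [[0.0, 0.23, 0.973], [-0.0, 0.973, -0.23], [-1.0, -0.0, 0.0]]
ft_force: [-0.0, 0.8, -1.3]
grip_width: 0.0088
t 16.8 p [ 0.4089 -0.3348  0.2812] ang -13.27 tilt -1.0 units xyz [0.173 0.001 0.112] turn units 0.025 w 0.008829909397708235 F [-0.05  0.78 -1.31] q6 -38.9
```

```bash
python3 -m inch '[[1,[0.05,0,0],0],[1,[0.05,0,0],0],[1,[0.03,0,0],0],[1,[0,0,0],0],[1,[0,0,0],0],[1,[0,0,0],0],[1,[0,0,0],0],[1,[0,0,0],0]]'
python3 -m inch '[[1,[0,0,0.03],0],[1,[0,0,0.03],0],[1,[0,0,0.03],0],[1,[0,0,0],0],[1,[0,0,0],0],[1,[0,0,0],0],[1,[0,0,0],0],[1,[0,0,0],0]]'
python3 -c "
from h import *
plan(.4122,-.3355,.276,-13.4)"
```

```text
time_s: 17.47
position: [0.4091, -0.3349, 0.2775]
tool_rot: [[0.001, 0.23, 0.973], [-0.001, 0.973, -0.23], [-1.0, -0.001, 0.001]]
ft_force: [3.8, -0.3, 3.9]
grip_width: 0.0088
time_s: 18.13
position: [0.4115, -0.3353, 0.277]
tool_rot: [[-0.0, 0.23, 0.973], [0.001, 0.973, -0.23], [-1.0, 0.001, -0.0]]
ft_force: [-0.1, 0.2, 1.0]
grip_width: 0.0084
t 18.1333 p [ 0.4115 -0.3353  0.277 ] ang -13.28 tilt -1.0 units xyz [ 0.033 -0.002  0.025] turn units 0.024 w 0.008431800300586219 F [-0.11  0.16  1.02] q6 -38.7
```

```bash
python3 -m inch '[[1,[0.05,0,0.02],0],[1,[0.05,0,0.02],0],[1,[0,0,0],0],[1,[0,0,0],0],[1,[0,0,0],0],[1,[0,0,0],0],[1,[0,0,0],0],[1,[0,0,0],0]]'
python3 -m inch '[[1,[0,0,0.03],0],[1,[0,0,0.02],0],[1,[0,0,0],0],[1,[0,0,0],0],[1,[0,0,0],0],[1,[0,0,0],0],[1,[0,0,0],0],[1,[0,0,0],0]]'
python3 -c "
from h import *
plan(.4122,-.3355,.276,-13.4)"
```

```text
time_s: 18.8
position: [0.4127, -0.3356, 0.2742]
tool_rot: [[0.0, 0.23, 0.973], [-0.0, 0.973, -0.23], [-1.0, -0.0, 0.0]]
ft_force: [0.3, -0.3, -0.4]
grip_width: 0.0086
time_s: 19.47
position: [0.4141, -0.3359, 0.2742]
tool_rot: [[-0.0, 0.23, 0.973], [0.0, 0.973, -0.23], [-1.0, 0.0, -0.0]]
ft_force: [-3.7, 0.7, 1.0]
grip_width: 0.0084
t 19.4667 p [ 0.4141 -0.3359  0.2742] ang -13.28 tilt -1.0 units xyz [-0.06  -0.    -0.064] turn units 0.025 w 0.0083809957956651 F [-3.69  0.66  0.97] q6 -38.5
```

```bash
python3 -m inch '[[1,[0,0,-0.05],0],[1,[0.05,0,0],0],[1,[0.05,0,0],0],[1,[0.05,0,0],0],[1,[0.05,0,0],0],[1,[0.05,0,0],0],[1,[0,0,0],0],[1,[0,0,0],0]]' 100
python3 -c "
from h import *
plan(.4125,-.3357,.251,-13.4)"
```

```text
time_s: 20.13
position: [0.4127, -0.3356, 0.2666]
tool_rot: [[-0.0, 0.23, 0.973], [0.0, 0.973, -0.23], [-1.0, 0.0, -0.0]]
ft_force: [-0.1, 0.1, -0.8]
grip_width: 0.008
t 20.1333 p [ 0.4127 -0.3356  0.2666] ang -13.28 tilt -1.0 units xyz [ 0.52  -0.004 -0.007] turn units 0.025 w 0.007972826987246048 F [-0.05  0.14 -0.8 ] q6 -38.6
```

```bash
python3 -m inch '[[1,[0.05,0,0],0],[1,[0.05,0,0],0],[1,[0.05,0,0],0],[1,[0.05,0,0],0],[1,[0,0,0],0],[1,[0,0,0],0],[1,[0,0,0],0],[1,[0,0,0],0]]'
python3 -m inch '[[1,[0.05,0,0],0],[1,[0.05,0,0],0],[1,[0.05,0,0],0],[1,[0.05,0,0],0],[1,[0,0,0],0],[1,[0,0,0],0],[1,[0,0,0],0],[1,[0,0,0],0]]'
python3 -c "
from h import *
plan(.4125,-.3357,.251,-13.4)"
```

```text
time_s: 20.8
position: [0.4127, -0.3356, 0.261]
tool_rot: [[0.0, 0.23, 0.973], [-0.0, 0.973, -0.23], [-1.0, -0.0, 0.0]]
ft_force: [-0.8, 0.3, 3.9]
grip_width: 0.0085
time_s: 21.47
position: [0.4127, -0.3356, 0.255]
tool_rot: [[0.0, 0.23, 0.973], [-0.0, 0.973, -0.23], [-1.0, -0.0, 0.0]]
ft_force: [-1.6, 1.5, 7.7]
grip_width: 0.0084
t 21.4667 p [ 0.4127 -0.3356  0.255 ] ang -13.27 tilt -1.0 units xyz [ 0.134 -0.003 -0.006] turn units 0.025 w 0.008421163903998285 F [-1.63  1.49  7.68] q6 -38.6
```

```bash
python3 -m inch '[[1,[0.05,0,0],0],[1,[0.05,0,0],0],[1,[0.05,0,0],0],[1,[0,0,0],0],[1,[0,0,0],0],[1,[0,0,0],0],[1,[0,0,0],0],[1,[0,0,0],0]]'
python3 -m inch '[[1,[0.04,0,0],0],[1,[0.04,0,0],0],[1,[0,0,0],0],[1,[0,0,0],0],[1,[0,0,0],0],[1,[0,0,0],0],[1,[0,0,0],0],[1,[0,0,0],0]]'
python3 -c "
from h import *
plan(.4125,-.3357,.251,-13.4)"
```

```text
time_s: 22.13
position: [0.4128, -0.3356, 0.2511]
tool_rot: [[0.001, 0.23, 0.973], [-0.001, 0.973, -0.23], [-1.0, -0.001, 0.001]]
ft_force: [-2.3, 2.5, 12.7]
grip_width: 0.008
time_s: 22.8
position: [0.4128, -0.3355, 0.2509]
tool_rot: [[0.002, 0.229, 0.973], [-0.003, 0.973, -0.229], [-1.0, -0.002, 0.003]]
ft_force: [-5.6, 7.9, 35.1]
grip_width: 0.008
t 22.8 p [ 0.4128 -0.3355  0.2509] ang -13.25 tilt -0.99999 units xyz [-0.002 -0.01  -0.007] turn units 0.029 w 0.007979499507444273 F [-5.63  7.92 35.06] q6 -38.6
```

```bash
python3 -m inch '[[1,[-0.03,0,0],0],[1,[0,0,0],0],[1,[0,0,0],0],[1,[0,0,0],0],[1,[0,0,0],0],[1,[0,0,0],0],[1,[0,0,0],0],[1,[0,0,0],0]]'
python3 - <<'E'
from h import *
import cv2
plan(.4125,-.3357,.251,-13.4)
print(env.observe()['wrist_torque'])
im=optics.get_image("side")[:,:,::-1]; cv2.imwrite('pics/side8.png',im)
im=optics.get_image("top")[:,:,::-1]; cv2.imwrite('pics/top8.png',im)
cv2.imwrite('pics/c21.png',cv2.resize(im[150:250,320:440],None,fx=6,fy=6,interpolation=cv2.INTER_CUBIC))
E
```

```text
time_s: 23.47
position: [0.4127, -0.3355, 0.251]
tool_rot: [[0.001, 0.229, 0.973], [-0.002, 0.973, -0.229], [-1.0, -0.002, 0.002]]
ft_force: [-4.4, 6.3, 27.1]
grip_width: 0.0079
t 23.4667 p [ 0.4127 -0.3355  0.251 ] ang -13.26 tilt -1.0 units xyz [-0.    -0.008 -0.007] turn units 0.028 w 0.007949896131170453 F [-4.38  6.31 27.15] q6 -38.6
[1.16611001 1.09493475 0.02860916]
```

View pics/c21.png

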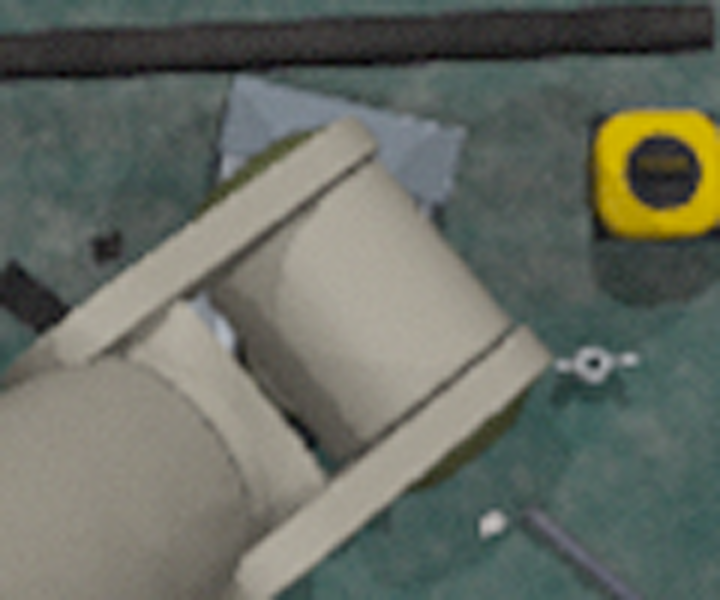

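```bash
python3 -m inch '[[1,[-0.1,0,0],0],[1,[-0.1,0,0],0],[1,[-0.05,0,0],0],[1,[0,0.04,0],0],[1,[0,0.04,0],0],[1,[0,0,0],0],[1,[0,0,0],0],[1,[0,0,0],0]]'
python3 -m inch '[[1,[0,0.03,0],0],[1,[0,0.02,0],0],[1,[0,0,0],0],[1,[0,0,0],0],[1,[0,0,0],0],[1,[0,0,0],0],[1,[0,0,0],0],[1,[0,0,0],0]]'
python3 -c "
from h import *
plan(.4125,-.3357,.251,-13.4)"
```

```text
time_s: 24.23
position: [0.4134, -0.334, 0.2568]
tool_rot: [[0.001, 0.23, 0.973], [-0.003, 0.973, -0.23], [-1.0, -0.003, 0.002]]
ft_force: [-2.6, -1.5, 7.1]
grip_width: 0.0082
time_s: 24.9
position: [0.4138, -0.3327, 0.2569]
tool_rot: [[0.002, 0.23, 0.973], [-0.004, 0.973, -0.23], [-1.0, -0.003, 0.002]]
ft_force: [-0.8, -3.5, 6.2]
grip_width: 0.0081
t 24.9 p [ 0.4138 -0.3327  0.2569] ang -13.28 tilt -0.99999 units xyz [ 0.196 -0.108 -0.019] turn units 0.025 w 0.00814240263430112 F [-0.8  -3.53  6.15] q6 -38.3
```

```bash
python3 -m inch '[[1,[0,0.03,0],0],[1,[0,0.03,0],0],[1,[0,0,0],0],[1,[0,0,0],0],[1,[0,0,0],0],[1,[0,0,0],0],[1,[0,0,0],0],[1,[0,0,0],0]]'
python3 -c "
from h import *
plan(.4125,-.3357,.251,-13.4)"
```

```text
time_s: 25.57
position: [0.414, -0.3317, 0.2571]
tool_rot: [[0.001, 0.23, 0.973], [-0.006, 0.973, -0.23], [-1.0, -0.006, 0.003]]
ft_force: [-4.0, -7.8, 7.0]
grip_width: 0.008
t 25.5667 p [ 0.414  -0.3317  0.2571] ang -13.27 tilt -0.99998 units xyz [ 0.204 -0.139 -0.019] turn units 0.026 w 0.007987562101804329 F [-3.97 -7.8   6.99] q6 -38.1
```

```bash
python3 -m inch '[[1,[0,-0.08,0],0],[1,[0,-0.08,0],0],[1,[0,-0.05,0],0],[1,[0,-0.02,0],0],[1,[0,0,0],0],[1,[0,0,0],0],[1,[0,0,0],0],[1,[0,0,0],0]]'
python3 -m inch '[[1,[0,-0.03,0],0],[1,[0,-0.02,0],0],[1,[0,0,0],0],[1,[0,0,0],0],[1,[0,0,0],0],[1,[0,0,0],0],[1,[0,0,0],0],[1,[0,0,0],0]]'
python3 -c "
from h import *
plan(.4125,-.3357,.251,-13.4)"
```

```text
time_s: 26.23
position: [0.4127, -0.3365, 0.2564]
tool_rot: [[0.001, 0.23, 0.973], [0.0, 0.973, -0.23], [-1.0, 0.001, 0.001]]
ft_force: [0.6, 2.8, 7.1]
grip_width: 0.0087
time_s: 26.9
position: [0.4123, -0.3379, 0.2564]
tool_rot: [[0.001, 0.23, 0.973], [0.001, 0.973, -0.23], [-1.0, 0.001, 0.001]]
ft_force: [0.8, 2.8, 7.0]
grip_width: 0.0083
t 26.9 p [ 0.4123 -0.3379  0.2564] ang -13.28 tilt -1.0 units xyz [ 0.18   0.073 -0.011] turn units 0.024 w 0.00834925086865778 F [0.81 2.84 6.98] q6 -38.8
```

```bash
python3 -m inch '[[1,[0,-0.03,0],0],[1,[0,-0.02,0],0],[1,[0,0,0],0],[1,[0,0,0],0],[1,[0,0,0],0],[1,[0,0,0],0],[1,[0,0,0],0],[1,[0,0,0],0]]'
python3 -m inch '[[1,[0,-0.03,0],0],[1,[0,-0.02,0],0],[1,[0,0,0],0],[1,[0,0,0],0],[1,[0,0,0],0],[1,[0,0,0],0],[1,[0,0,0],0],[1,[0,0,0],0]]'
python3 -c "
from h import *
plan(.4125,-.3357,.251,-13.4)"
```

```text
time_s: 27.57
position: [0.4119, -0.3394, 0.2564]
tool_rot: [[0.001, 0.23, 0.973], [0.001, 0.973, -0.23], [-1.0, 0.001, 0.001]]
ft_force: [0.5, 3.1, 6.8]
grip_width: 0.0081
time_s: 28.23
position: [0.4117, -0.3402, 0.2564]
tool_rot: [[0.001, 0.23, 0.973], [0.003, 0.973, -0.23], [-1.0, 0.003, 0.0]]
ft_force: [2.3, 7.7, 8.8]
grip_width: 0.0083
t 28.2333 p [ 0.4117 -0.3402  0.2564] ang -13.28 tilt -1.0 units xyz [ 0.18   0.151 -0.01 ] turn units 0.024 w 0.008282857930700186 F [2.28 7.75 8.8 ] q6 -39.1
```

```bash
python3 -m inch '[[1,[0,0.06,0],0],[1,[0,0.06,0],0],[1,[0,0.04,0],0],[1,[0,0,0],0],[1,[0.08,0,0],0],[1,[0.08,0,0],0],[1,[0.04,0,0],0],[1,[0,0,0],0]]'
python3 -m inch '[[1,[0.04,0,0],0],[1,[0,0,0],0],[1,[0,0,0],0],[1,[0,0,0],0],[1,[0,0,0],0],[1,[0,0,0],0],[1,[0,0,0],0],[1,[0,0,0],0]]'
python3 -c "
from h import *
plan(.4125,-.3357,.251,-13.4)"
```

```text
time_s: 28.9
position: [0.4127, -0.3372, 0.2512]
tool_rot: [[0.002, 0.23, 0.973], [-0.003, 0.973, -0.23], [-1.0, -0.003, 0.002]]
ft_force: [-1.4, -1.1, 10.2]
grip_width: 0.0081
time_s: 29.57
position: [0.4127, -0.3372, 0.2511]
tool_rot: [[0.002, 0.23, 0.973], [-0.004, 0.973, -0.23], [-1.0, -0.004, 0.003]]
ft_force: [-3.5, 0.1, 19.7]
grip_width: 0.0084
t 29.5667 p [ 0.4127 -0.3372  0.2511] ang -13.27 tilt -0.99999 units xyz [ 0.001  0.048 -0.017] turn units 0.026 w 0.008403622109950519 F [-3.48  0.06 19.75] q6 -38.7
```

```bash
python3 -m inch '[[1,[0,0,0],0],[1,[0,0,0],0],[1,[0,0,0],0],[1,[0,0,0],0],[1,[0,0,0],0],[1,[0,0,0],0],[1,[0,0,0],0],[1,[0,0,0],0]]'
python3 - <<'E'
from h import *
import cv2
plan(.4125,-.3357,.251,-13.4)
im=optics.get_image("side")[:,:,::-1]; cv2.imwrite('pics/side9.png',im)
env.close_job()
E
```

```text
time_s: 30.23
position: [0.4127, -0.3372, 0.251]
tool_rot: [[0.002, 0.23, 0.973], [-0.004, 0.973, -0.23], [-1.0, -0.004, 0.003]]
ft_force: [-3.7, 0.3, 19.6]
grip_width: 0.0079
t 30.2333 p [ 0.4127 -0.3372  0.251 ] ang -13.27 tilt -0.99999 units xyz [ 0.001  0.048 -0.017] turn units 0.025 w 0.00791535747186022 F [-3.75  0.31 19.55] q6 -38.7
the job is handed in; nothing more can be done
```

I put the bolt in the drawer, moved the wide holder from the stand into the slot behind the lip and pressed it home. I handed the job in at about 30 s of the 61 s allowed.

**Bolt:** the top picture after release shows it lying on the drawer floor, with the tape measure and wing nut in their original places.

**Holder depth:** the spring was felt from about 4 N, and the holder came to a hard stop about 10 mm lower. At hand-in the tool stood at that stop height and pressed steadily with about 20 N. The gripper held the tab at about 8 mm opening, commanded to 100 N.

**Centring:** touching the drawer wall put the holder about mid-slot across. Touching both ends put it about 1 mm off centre along the slot.

**Checks that were weak or disagreed:**
- The arm hid the slot from both cameras, so the final seating is confirmed only by force and height, not by a picture.
- The side-camera estimate of where the holder sat in the grip differed from the view of the pads by about 3 mm. The end-touch check settled that.
- The first press reached 35 N at the wrist. I eased it off before finishing.
- I did not look at the last side picture before handing in. The side picture before the press showed the narrow holder in place, and the picture after the first press showed the tape measure and wing nut in place.

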